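# Line up the calibration standards beside the sampling probe

## Task

Line up the four calibration standards on the rack for the next run: one bottle upright in each seat, in order of cap shade, from the white-capped blank in the seat next to the sampling probe to the darkest blue at the other end. Do not tip a bottle over, and leave the amber flask standing where it is.

Things in the scene. Friction and masses are not known exactly. Their poses are not given: they have to be found in the camera images.
- std_blank: upright white plastic 60 ml bottle, round body 40 mm in diameter up to 56 mm high, 85 mm high in all with its ribbed screw cap (37 mm in diameter, the top 22 mm), about 70 g. Cap white: the blank, the palest of the four standards. Origin: centre of its underside, z up the bottle
- std_low: upright white plastic 60 ml bottle, round body 40 mm in diameter up to 56 mm high, 85 mm high in all with its ribbed screw cap (37 mm in diameter, the top 22 mm), about 70 g. Cap pale sky-blue: the weak standard. Origin: centre of its underside, z up the bottle
- std_mid: upright white plastic 60 ml bottle, round body 40 mm in diameter up to 56 mm high, 85 mm high in all with its ribbed screw cap (37 mm in diameter, the top 22 mm), about 70 g. Cap clear mid-blue: the middle standard. Origin: centre of its underside, z up the bottle
- std_high: upright white plastic 60 ml bottle, round body 40 mm in diameter up to 56 mm high, 85 mm high in all with its ribbed screw cap (37 mm in diameter, the top 22 mm), about 70 g. Cap very dark navy: the strongest standard. Origin: centre of its underside, z up the bottle
- seat_a: Bottle seat, first of the row of four from its left (+y) end. Round dark grey dish 68 mm across, fixed on the low light-grey rack; flat floor 60 mm across with a rim 4 mm high round it. Next seat 78 mm away. Origin: centre of its underside, 6 mm above the bench; the floor is 3 mm higher, so a seated bottle's underside is 9 mm above the bench. y runs along the row towards seat_a, z up
- seat_b: Bottle seat, second from the row's left (+y) end. Round dark grey dish 68 mm across, fixed on the low light-grey rack; flat floor 60 mm across with a rim 4 mm high round it. Next seat 78 mm away. Origin: centre of its underside, 6 mm above the bench; the floor is 3 mm higher, so a seated bottle's underside is 9 mm above the bench. y runs along the row towards seat_a, z up
- seat_c: Bottle seat, third from the row's left (+y) end. Round dark grey dish 68 mm across, fixed on the low light-grey rack; flat floor 60 mm across with a rim 4 mm high round it. Next seat 78 mm away. Origin: centre of its underside, 6 mm above the bench; the floor is 3 mm higher, so a seated bottle's underside is 9 mm above the bench. y runs along the row towards seat_a, z up
- seat_d: Bottle seat, last of the row, at its right (-y) end. Round dark grey dish 68 mm across, fixed on the low light-grey rack; flat floor 60 mm across with a rim 4 mm high round it. Next seat 78 mm away. Origin: centre of its underside, 6 mm above the bench; the floor is 3 mm higher, so a seated bottle's underside is 9 mm above the bench. y runs along the row towards seat_a, z up
- probe: sampling-probe stand, fixed: navy base 100 x 66 mm, 30 mm high, grey column, navy arm (top at 171 mm) with a steel needle hanging into a rinse well. It stands past one end of the row of seats, 118 mm from the end seat (centres), at either end; a white wash bottle with a red cap (not part of the job, 182 mm high) stands past the other. Origin: centre of its underside, on the bench
- flask: loose amber volumetric flask among the bottles, not part of the job: bulb 51 mm across, neck 13 mm, 144 mm high with its white stopper. Origin: centre of its underside. A bottle with an orange cap and a beaker (50 mm high) stand there too; these and the standards form one loose line along y on the robot's side of the rack, at least 64 mm apart in y (centres), with free room before and behind each
Things that resemble listed ones, but are neither listed nor needed, are in the scene too. Leave any green or pink look-alike of the std_blank alone.

How it is judged:
By the outcome, as a careful person would: the job done as asked, in the order asked, and still so for the second after the job is handed in, with the robot touching nothing.
It also fails if it takes over 104 s, if anything falls off the work surface, if the arm or the gripper's body presses on something with over 40 N, if the wrist force passes 120 N, or if a joint passes its speed limit or range.

## Robot

A 6-joint arm with a two-finger parallel gripper is mounted at the origin on the work surface. World frame = base frame: x ahead of the robot, y to its left, z up, the work surface at z = 0. Lengths are in m, angles in rad, forces in N, time in s.
With the tool pointing down it reaches from about 0.35 to 0.775 m from the base axis. Payload 5.5 kg.
Tool frame: the origin (TCP) lies where the fingers leave the gripper's body, on its centre line; the fingertips stand env.tip_reach ahead of it and the grasp point (between the pads) lies 54 mm ahead of it (env.tip_reach is the distance from the TCP to the fingertips, in m); z points along the fingers, y is the line along which they close (so a half turn about z gives the same grasp; the last joint's range is limited). The gripper opens to 85 mm and grips with 20 to 120 N. Pads are 22 mm wide; open, the fingers measure 114 mm over their backs; the gripper's body (76 mm by 85 mm) begins 54 mm behind the grasp point. The pads swing forward as they close: fully open they stand 13 mm farther back than shut.
Start: joints at [-1.378, 0.313, 0.046, 1.304, 0, 1.431], TCP at [0.188, -0.543, 0.304] pointing down, gripper open.
Joint ranges: [-2.76, 2.76], [-0.86, 1.69], [-1.03, 1.26], [-2.2, 2.34], [-1.47, 1.5], [-3.14, 3.14]. Speed limits (rad/s): [2.57, 2.57, 3.14, 3.14, 3.14, 3.14].

## Interface

Orientations are given as a unit quaternion [w, x, y, z].
In Python, from workcell import status, optics, hand_in, env gives the robot as it stands.
- The arm moves only by the shell command python3 -m handwheel 'ROWS' [FORCE]. ROWS is a JSON object whose one key "deltas" holds a list of rows, each a list of 5 numbers: the opening, from -1 (shut) to 1 (fully open), then the shift along the tool's x, y, z in units of 40 mm (1.0 is 40 mm), then the turn about the tool's z in units of 10 degrees (1.0 is 10 degrees). In form: {"deltas": [[jaw, x, y, z, roll], ...]}. A call has 1 to 20 rows; each row shifts and turns the commanded pose from where the row before left it, along the tool's axes as they then stand; what a row does not reach is not made up. A row lasts 1/8 s, in which the tool goes at most 62.5 mm and 10.7 degrees, less where a joint would pass 70% of its speed; a pose out of reach is approached as far as the arm can. A call is refused whole if a number of a shift passes 1 or a number of a turn 1, either way. A call with a gripper value outside its range is refused whole. The fingers move at their own pace and stop on an object; FORCE is the grip in N (left out, the last holds). Time passes only in rows, so rows that do not move let the fingers close. It gives the time, the measured TCP pose, the force, the opening and the grip force at its end, in the units of the state.
- status.get_state(): the state, without advancing time (a new reading comes with each control period).
- optics.read_camera(name): name is "scene" or "top"; returns a dict with "frame" (420x560x3 uint8, red, green, blue), "depth" (420x560 float32, m along the optical axis (not along the pixel's ray), 0 where there is no reading), "vfov" (degrees; the focal length in pixels is half the picture's height over the tangent of half this angle, whatever the lens; pixels are square), "cx", "cy" (the principal point, pixels), "origin" and "attitude" of the camera in the world. Camera axes: x right, y down, z forward; pixel columns grow to the right and rows downward; lengths in m; the calibration is good to about 2 mm. A picture is of the moment at which its call begins.
- hand_in(): hands the job in; it is judged then, once.
The state is a dict: "clock": time; "joint_pos": joint angles; "qvel": joint speeds; "tau": joint torques, N m; "tcp_pos": TCP position; "orientation": TCP orientation; "wrist_force": force on the tool from outside, world axes, zero at the start; "ft_torque": the same for the moment, N m; "finger_gap": finger opening in m; "grip_force": force on a finger pad.
Only numpy, scipy, OpenCV 4.12 (cv2) and the standard library are available. Lean on these libraries where they do the work, as an engineer would, in place of code of your own. Each camera call takes 0.05 s, during which the arm holds its last target. There are 200 camera calls.

## Working session

There is one attempt and no reset: what is moved stays moved. The work goes in short steps, Python scripts to look and compute and a shell command to move; the robot and the scene stay as the last step left them, time stands still between calls to the robot, and variables do not carry over. Pictures are saved under pics/ and viewed, at most 14 in all, crops included, and the job is handed in when it is done.

```bash
mkdir -p pics; ls
cat > h.py <<'E'
import numpy as np, cv2
from workcell import status, optics, hand_in, env
from scipy.spatial.transform import Rotation as R
def cam(n):
    c=optics.read_camera(n); a=np.array(c["attitude"],float)
    c["R"]=a if a.shape==(3,3) else R.from_quat(a[[1,2,3,0]]).as_matrix()
    c["f"]=c["frame"].shape[0]/2/np.tan(np.radians(c["vfov"])/2); return c
def ray(c,u,v):
    return c["R"]@np.array([(u-c["cx"])/c["f"],(v-c["cy"])/c["f"],1.])
def onz(c,u,v,z):
    d=ray(c,u,v);o=np.array(c["origin"]);return o+d*(z-o[2])/d[2]
def cloud(c):
    h,w=c["depth"].shape;u,v=np.meshgrid(np.arange(w),np.arange(h))
    p=np.stack([(u-c["cx"])/c["f"],(v-c["cy"])/c["f"],np.ones((h,w))],-1)*c["depth"][...,None]
    return p@c["R"].T+np.array(c["origin"])
E
python3 - <<'E'
from h import *
for n in("scene","top"):
    c=cam(n);cv2.imwrite(f"pics/{n}0.png",c["frame"][:,:,::-1])
    print(n,c["vfov"],c["f"],c["cx"],c["cy"],c["origin"],c["attitude"],{k for k in c})
s=status.get_state();print(s,env.tip_reach)
E
```

```text
pics
scene 56.728814933795306 388.9642089072868 277.25116594965556 209.31738261979908 [ 0.78295237 -0.37832299  0.6352521 ] [-0.32376494  0.89967969  0.27460319 -0.10171436] {'frame', 'R', 'depth', 'f', 'vfov', 'attitude', 'cx', 'cy', 'origin'}
top 45.192637695219446 504.58397052781595 286.6655019158791 209.23642971043174 [0.36563986 0.04165496 1.04775744] [ 0.04401638 -0.70482973  0.70674337 -0.04232523] {'frame', 'R', 'depth', 'f', 'vfov', 'attitude', 'cx', 'cy', 'origin'}
{'clock': 0.1, 'joint_pos': array([-1.37760375e+00,  3.13953596e-01,  4.50841886e-02,  1.30361125e+00,
       -9.39801523e-06,  1.43117678e+00]), 'qvel': array([ 0.00075948, -0.00252687,  0.00263753,  0.00037121,  0.00214473,
        0.00058083]), 'tau': array([ 1.56792874e-03, -4.81723738e+01,  2.99244869e+01,  1.26576421e-02,
       -1.53689834e-04, -9.19767132e-06]), 'tcp_pos': array([ 0.18776539, -0.54311547,  0.30307841]), 'orientation': array([-8.41735899e-04,  9.86186082e-01,  1.65639075e-01, -2.72532585e-05]), 'wrist_force': array([-0.01042561, -0.77333722,  0.66431188]), 'ft_torque': array([-0.01521871,  0.03947347,  0.01867862]), 'grip_force': 0.0, 'finger_gap': 0.08536635905814731} 0.0726
```

View pics/scene0.png

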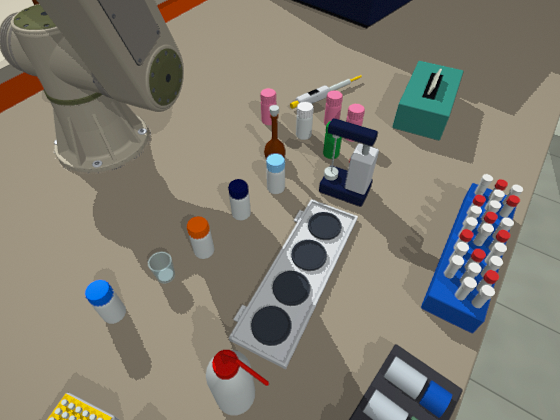

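View pics/top0.png

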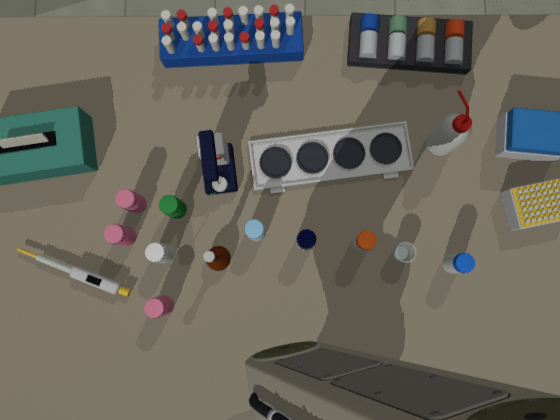

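Scene view: probe stand at (350,170) beside the upper end seat (325,225), wash bottle at (235,380) past the other end. The top view (left = +y, up = +x) agrees: probe at (215,165) by seat_a (275,162), so the order a to d is blank, low, mid, high.

Candidates (top view px):
- White caps: bottle at (155,253). The flask stopper (210,257) and the probe well are not it.
- Pale blue: (255,229).
- Navy: (306,239).
- Mid blue: (463,263). The blue vials at the tray (370,20) are not it.
- To leave alone: orange (366,240), green (173,206), and pink (131,200), (120,235), (159,306).

```bash
cat > m.py <<'E'
from h import *
from scipy import ndimage
def blobs(c,zlo,zhi,amin=40):
    P=cloud(c);m=((P[...,2]>zlo)&(P[...,2]<zhi)&(c["depth"]>0)).astype(np.uint8)
    n,l,s,ce=cv2.connectedComponentsWithStats(m)
    return [(ce[i].round(),s[i,4],P[l==i],c["frame"][l==i].mean(0).round()) for i in range(1,n) if s[i,4]>amin]
E
python3 - <<'E'
from m import *
for n in("top","scene"):
    c=cam(n);print(n)
    for ce,a,P,col in blobs(c,.079,.092):
        mid=(P[:,:2].min(0)+P[:,:2].max(0))/2
        print(ce,a,"mid",mid.round(4),"mean",P.mean(0).round(4),"ext",np.ptp(P[:,:2],axis=0).round(3),col, "ray",onz(c,*ce,.085)[:2].round(4))
    P=cloud(c);g=c["frame"].astype(int)
    m=((g.max(2)<75)&(np.ptp(g,axis=2)<25)&(abs(P[...,2]-.009)<.006)).astype(np.uint8)
    m=cv2.morphologyEx(m,cv2.MORPH_OPEN,np.ones((3,3),np.uint8))
    for q in cv2.findContours(m,cv2.RETR_EXTERNAL,cv2.CHAIN_APPROX_NONE)[0]:
        if len(q)>30 and cv2.contourArea(q)>400:
            (u,v),ax,_=cv2.fitEllipse(q);print("seat",round(u),round(v),np.round(ax),onz(c,u,v,.011).round(4))
    if n=="scene": cv2.imwrite("pics/crop.png",cv2.resize(c["frame"][80:330,70:380,::-1],None,fx=2.4,fy=2.4,interpolation=cv2.INTER_CUBIC))
E
```

```text
top
[536. 130.] 1846 mid [ 0.6402 -0.445 ] mean [ 0.6405 -0.4453  0.0821] ext [0.09  0.101] [ 42.  98. 146.] ray [ 0.6387 -0.4447]
[444. 139.] 76 mid [ 0.6282 -0.2716] mean [ 0.6203 -0.2631  0.0856] ext [0.043 0.043] [107. 109. 105.] ray [ 0.6213 -0.264 ]
[ 23. 142.] 194 mid [0.6184 0.5596] mean [0.618  0.5594 0.0855] ext [0.019 0.091] [144. 144. 131.] ray [0.6179 0.5595]
[125. 198.] 300 mid [0.5062 0.3573] mean [0.506  0.3561 0.0845] ext [0.037 0.036] [172. 108. 127.] ray [0.5066 0.3556]
[168. 204.] 295 mid [0.4941 0.2722] mean [0.4941 0.2722 0.0847] ext [0.038 0.037] [ 47. 118.  62.] ray [0.4947 0.2723]
[253. 229.] 296 mid [0.4472 0.1075] mean [0.4467 0.1074 0.0847] ext [0.037 0.037] [125. 161. 179.] ray [0.4459 0.1083]
[113. 234.] 300 mid [0.4383 0.3758] mean [0.4378 0.3756 0.0844] ext [0.037 0.037] [173. 109. 128.] ray [0.4371 0.3761]
[306. 239.] 298 mid [0.4278 0.006 ] mean [0.4272 0.0069 0.0845] ext [0.037 0.036] [14. 18. 49.] ray [0.4265 0.0071]
[366. 240.] 293 mid [ 0.4237 -0.1079] mean [ 0.4244 -0.1073  0.0845] ext [0.036 0.038] [141.  70.  28.] ray [ 0.4243 -0.1074]
[154. 2
[... 3858 characters left out ...]
ray [0.8862 0.062 ]
[ 98. 291.] 443 mid [ 0.3826 -0.2959] mean [ 0.384  -0.2963  0.0852] ext [0.037 0.038] [ 10. 113. 223.] ray [ 0.3845 -0.2963]
[466. 288.] 50 mid [0.8614 0.0303] mean [0.8602 0.0288 0.0863] ext [0.019 0.009] [129. 132. 133.] ray [0.861  0.0301]
[483. 296.] 51 mid [0.8879 0.0331] mean [0.8861 0.0302 0.0866] ext [0.018 0.013] [126. 129. 127.] ray [0.8869 0.031 ]
[235. 396.] 103 mid [ 0.6477 -0.2891] mean [ 0.6571 -0.2968  0.0854] ext [0.038 0.045] [138. 143. 142.] ray [ 0.6575 -0.297 ]
seat 271 325 [36. 37.] [ 0.6221 -0.1652  0.011 ]
seat 291 288 [32. 34.] [ 0.6117 -0.0883  0.011 ]
seat 308 254 [28. 33.] [ 0.6021 -0.0105  0.011 ]
seat 324 225 [25. 30.] [0.5922 0.0668 0.011 ]
```

View pics/crop.png

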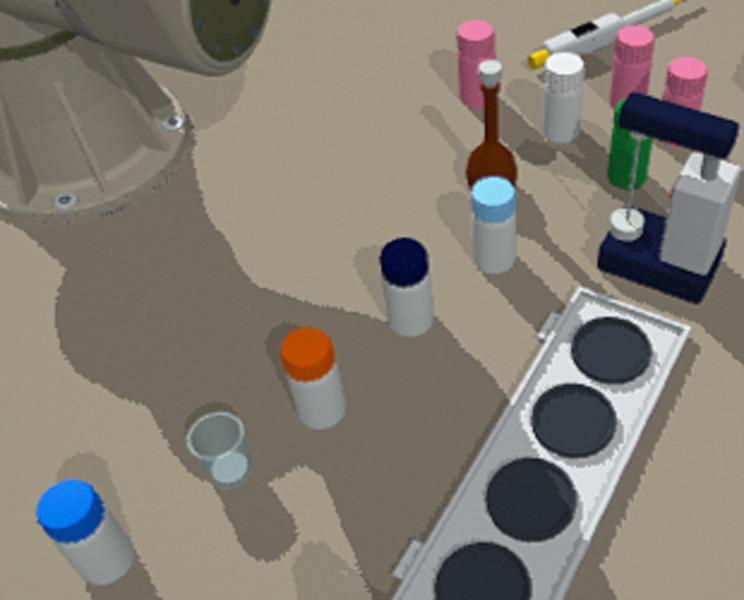

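The crop shows mid-blue (70,510), orange (307,352), navy (405,262), pale blue (494,200) by the amber flask (490,170), and white (564,75) among pink and green ones. All four caps measured 0.085 m high and 37 mm wide, and the seat pitch is about 78 mm, so the choice is confirmed.

Averaged positions:

| Item | x, y (m) | Goes to | x, y (m) |
|---|---|---|---|
| mid | (.382, -.295) | seat c | (.612, -.0875) |
| high | (.429, .0055) | seat d | (.622, -.1646) |
| low | (.448, .106) | seat b | (.602, -.010) |
| blank | (.4035, .2945) | seat a | (.5925, .067) |

First I roll so that tool x = +y and tool y = +x.

```bash
cat > go.py <<'E'
import sys
from h import *
s=status.get_state();q=np.array(s["orientation"]);M=R.from_quat(q[[1,2,3,0]]).as_matrix()
d=M.T@(np.array([float(v) for v in sys.argv[1:4]])-s["tcp_pos"])
print("units xyz",(d/.04).round(2),"roll to x=+y:",round(np.degrees(np.arctan2(M[1,0],M[0,0]))/10-9,3),"tilt",M[:,2].round(3),"t",s["clock"],"gap",s["finger_gap"],"F",s["wrist_force"].round(1))
E
python3 -m handwheel '{"deltas":[[1,0,0,0,-1],[1,0,0,0,-1],[1,0,0,0,-1],[1,0,0,0,-1],[1,0,0,0,-1],[1,0,0,0,-1],[1,0,0,0,-1],[1,0,0,0,-0.1],[1,0,0,0,0],[1,0,0,0,0]]}' 40
python3 go.py .382 -.2952 .2
```

```text
clock: 1.45
tcp_pos: [0.1878, -0.5435, 0.3039]
orientation: [0.0, 0.707, 0.707, -0.0]
wrist_force: [0.6, -0.8, 0.0]
finger_gap: 0.0854
grip_force: 0.0
units xyz [6.21 4.85 2.6 ] roll to x=+y: -0.002 tilt [ 0. -0. -1.] t 1.45 gap 0.0854058041794715 F [ 0.6 -0.8  0. ]
```

```bash
python3 -m handwheel '{"deltas":[[1,0.62,0.48,0.2,0],[1,0.62,0.49,0.2,0],[1,0.62,0.48,0.3,0],[1,0.62,0.49,0.3,0],[1,0.62,0.48,0.3,0],[1,0.62,0.49,0.3,0],[1,0.62,0.48,0.3,0],[1,0.62,0.49,0.3,0],[1,0.62,0.48,0.2,0],[1,0.63,0.49,0.2,0],[1,0,0,0,0],[1,0,0,0,0],[1,0,0,0,0]]}'
python3 go.py .382 -.2952 .099
```

```text
clock: 3.08
tcp_pos: [0.3813, -0.2958, 0.2003]
orientation: [0.0, 0.707, 0.707, -0.0]
wrist_force: [-0.5, -0.2, -0.6]
finger_gap: 0.0857
grip_force: 0.0
units xyz [0.02 0.02 2.53] roll to x=+y: -0.002 tilt [ 0.    -0.001 -1.   ] t 3.075 gap 0.08567259333498159 F [-0.5 -0.2 -0.6]
```

```bash
python3 -m handwheel '{"deltas":[[1,0,0,0.5,0],[1,0,0,0.6,0],[1,0,0,0.6,0],[1,0,0,0.5,0],[1,0,0,0.3,0],[1,0,0,0,0],[-1,0,0,0,0],[-1,0,0,0,0],[-1,0,0,0,0],[-1,0,0,0,0],[-1,0,0,0,0],[-1,0,0,0,0],[-1,0,0,0,0]]}' 40
python3 go.py .612 -.0875 .25
```

```text
clock: 4.7
tcp_pos: [0.3818, -0.2953, 0.1007]
orientation: [0.001, 0.707, 0.708, -0.0]
wrist_force: [-2.4, -0.0, 6.0]
finger_gap: 0.0387
grip_force: 40.0
units xyz [ 5.18  5.76 -3.73] roll to x=+y: 0.007 tilt [ 0.001 -0.001 -1.   ] t 4.7 gap 0.038731289421259744 F [-2.4 -0.   6. ]
```

```bash
python3 -m handwheel '{"deltas":[[-1,0,0,-0.3,0],[-1,0,0,-0.6,0],[-1,0,0,-0.8,0],[-1,0.2,0.2,-0.8,0],[-1,0.4,0.4,-0.7,0],[-1,0.5,0.6,-0.5,0],[-1,0.6,0.6,0,0],[-1,0.6,0.7,0,0],[-1,0.6,0.7,0,0],[-1,0.6,0.7,0,0],[-1,0.6,0.7,0,0],[-1,0.5,0.6,0,0],[-1,0.4,0.4,0,0],[-1,0.2,0.2,0,0],[-1,0,0,0,0],[-1,0,0,0,0],[-1,0,0,0,0]]}'
python3 go.py .612 -.0875 .11
```

```text
clock: 6.82
tcp_pos: [0.6128, -0.0873, 0.248]
orientation: [-0.0, 0.707, 0.707, -0.0]
wrist_force: [-0.2, -0.4, -0.4]
finger_gap: 0.0387
grip_force: 40.3
units xyz [-0.   -0.02  3.45] roll to x=+y: 0.0 tilt [-0. -0. -1.] t 6.825 gap 0.03873841507489021 F [-0.2 -0.4 -0.4]
```

Run:
```python
from h import *
c=cam("scene");cv2.imwrite("pics/lift.png",c["frame"][:,:,::-1])
```

```text
(no output)
```

View pics/lift.png

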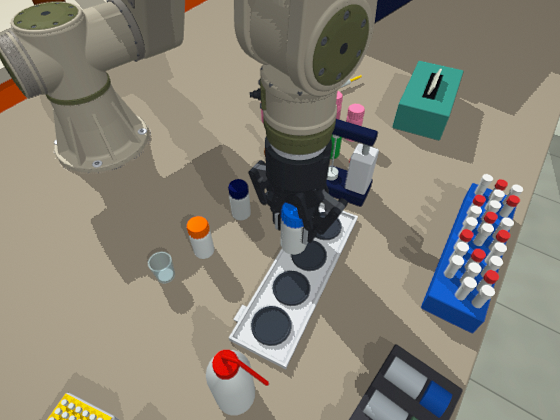

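The blue-capped bottle (292,225) hangs upright in the gripper above the seat. I lower it and release.

```bash
python3 -m handwheel '{"deltas":[[-1,0,0,0.4,0],[-1,0,0,0.7,0],[-1,0,0,0.8,0],[-1,0,0,0.7,0],[-1,0,0,0.5,0],[-1,0,0,0.2,0],[-1,0,0,0.12,0],[-1,0,0,0,0],[-1,0,0,0,0]]}'
python3 go.py .612 -.0875 .110
```

```text
clock: 8.0
tcp_pos: [0.6138, -0.0868, 0.112]
orientation: [0.001, 0.707, 0.708, 0.0]
wrist_force: [0.1, 0.9, -1.6]
finger_gap: 0.0385
grip_force: 40.3
units xyz [-0.02 -0.05  0.05] roll to x=+y: 0.007 tilt [ 0.002 -0.001 -1.   ] t 8.0 gap 0.03847638025792472 F [ 0.1  0.9 -1.6]
```

Release and rise, then continue to the high bottle.

```bash
python3 -m handwheel '{"deltas":[[-1,0,-0.05,0.04,0],[-1,0,0,0,0],[0.2,0,0,0,0],[0.5,0,0,0,0],[1,0,0,0,0],[1,0,0,0,0],[1,0,0,-0.3,0],[1,0,0,-0.6,0],[1,0,0,-0.7,0],[1,0,0,-0.7,0],[1,0,0,-0.3,0],[1,0,0,0,0],[1,0,0,0,0]]}'
python3 go.py .429 .0055 .21
```

```text
clock: 9.62
tcp_pos: [0.6107, -0.0864, 0.2123]
orientation: [-0.001, 0.707, 0.708, -0.0]
wrist_force: [-0.8, 0.9, 0.4]
finger_gap: 0.0852
grip_force: 0.0
units xyz [ 2.3  -4.54  0.07] roll to x=+y: 0.007 tilt [-0.002  0.    -1.   ] t 9.625 gap 0.0851841783990706 F [-0.8  0.9  0.4]
```

```bash
python3 -m handwheel '{"deltas":[[1,0.2,-0.4,0,0],[1,0.3,-0.6,0,0],[1,0.4,-0.7,0,0],[1,0.4,-0.8,0,0],[1,0.4,-0.8,0,0],[1,0.3,-0.7,0,0],[1,0.2,-0.4,0,0],[1,0.1,-0.14,0.1,0],[1,0,0,0,0],[1,0,0,0,0]]}'
python3 go.py .429 .0055 .100
```

```text
clock: 10.88
tcp_pos: [0.4305, 0.0049, 0.2094]
orientation: [0.0, 0.707, 0.707, 0.0]
wrist_force: [-0.6, 0.4, 0.2]
finger_gap: 0.0856
grip_force: 0.0
units xyz [ 0.02 -0.04  2.74] roll to x=+y: 0.005 tilt [ 0.001 -0.    -1.   ] t 10.875 gap 0.08564755910796394 F [-0.6  0.4  0.2]
```

```bash
python3 -m handwheel '{"deltas":[[1,0,-0.03,0.5,0],[1,0,0,0.6,0],[1,0,0,0.7,0],[1,0,0,0.6,0],[1,0,0,0.3,0],[1,0,0,0,0],[-1,0,0,0,0],[-1,0,0,0,0],[-1,0,0,0,0],[-1,0,0,0,0],[-1,0,0,0,0],[-1,0,0,0,0],[-1,0,0,-0.3,0],[-1,0,0,-0.7,0],[-1,0,0,-0.8,0],[-1,0,0,-0.8,0],[-1,0,0,-0.8,0],[-1,0,0,-0.3,0],[-1,0,0,0,0],[-1,0,0,0,0]]}'
python3 go.py .622 -.1646 .25
```

```text
clock: 13.38
tcp_pos: [0.4277, 0.0053, 0.2483]
orientation: [-0.001, 0.707, 0.708, -0.001]
wrist_force: [0.6, -0.2, -1.7]
finger_gap: 0.0382
grip_force: 40.4
units xyz [-4.25  4.85 -0.05] roll to x=+y: 0.007 tilt [-0.002  0.    -1.   ] t 13.375 gap 0.03824900467572628 F [ 0.6 -0.2 -1.7]
```

```bash
python3 -m handwheel '{"deltas":[[-1,-0.2,0.2,0,0],[-1,-0.4,0.4,0,0],[-1,-0.5,0.6,0,0],[-1,-0.6,0.7,0,0],[-1,-0.6,0.7,0,0],[-1,-0.6,0.7,0,0],[-1,-0.6,0.7,0,0],[-1,-0.4,0.5,0,0],[-1,-0.25,0.25,0,0],[-1,-0.1,0.1,0,0],[-1,0,0,0,0],[-1,0,0,0,0]]}'
python3 go.py .622 -.1646 .111
```

```text
clock: 14.88
tcp_pos: [0.6221, -0.164, 0.2497]
orientation: [-0.0, 0.707, 0.708, -0.0]
wrist_force: [0.1, -0.3, -2.0]
finger_gap: 0.0385
grip_force: 40.4
units xyz [-0.02 -0.    3.47] roll to x=+y: 0.01 tilt [-0.  0. -1.] t 14.875 gap 0.03845581400685408 F [ 0.1 -0.3 -2. ]
```

```bash
python3 -m handwheel '{"deltas":[[-1,-0.02,0,0.4,0],[-1,0,0,0.7,0],[-1,0,0,0.8,0],[-1,0,0,0.7,0],[-1,0,0,0.5,0],[-1,0,0,0.2,0],[-1,0,0,0.15,0],[-1,0,0,0,0],[-1,0,0,0,0],[-1,0,0,0,0]]}'
python3 go.py .622 -.1646 .110
```

```text
clock: 16.12
tcp_pos: [0.6229, -0.1655, 0.1119]
orientation: [0.0, 0.707, 0.708, 0.0]
wrist_force: [0.3, -0.1, -0.2]
finger_gap: 0.0386
grip_force: 40.4
units xyz [ 0.02 -0.02  0.05] roll to x=+y: 0.007 tilt [ 0.001 -0.    -1.   ] t 16.125 gap 0.03864276370690481 F [ 0.3 -0.1 -0.2]
```

```bash
python3 -m handwheel '{"deltas":[[-1,0,0,0.04,0],[-1,0,0,0,0],[0.2,0,0,0,0],[0.5,0,0,0,0],[1,0,0,0,0],[1,0,0,0,0],[1,0,0,-0.3,0],[1,0,0,-0.6,0],[1,0,0,-0.7,0],[1,0,0,-0.7,0],[1,0,0,-0.3,0],[1,0,0,0,0],[1,0,0,0,0]]}'
python3 go.py .4482 .106 .21
```

```text
clock: 17.75
tcp_pos: [0.6221, -0.1652, 0.2127]
orientation: [-0.001, 0.707, 0.708, -0.0]
wrist_force: [0.3, -0.1, -0.2]
finger_gap: 0.0852
grip_force: 0.0
units xyz [ 6.78 -4.34  0.08] roll to x=+y: 0.007 tilt [-0.002  0.001 -1.   ] t 17.75 gap 0.08524972412122561 F [ 0.3 -0.1 -0.2]
```

```bash
python3 -m handwheel '{"deltas":[[1,0.3,-0.3,0,0],[1,0.5,-0.4,0,0],[1,0.7,-0.5,0,0],[1,0.8,-0.5,0,0],[1,0.8,-0.5,0,0],[1,0.8,-0.5,0,0],[1,0.8,-0.5,0,0],[1,0.8,-0.5,0,0],[1,0.7,-0.4,0.1,0],[1,0.4,-0.2,0,0],[1,0.18,-0.04,0,0],[1,0,0,0,0],[1,0,0,0,0]]}'
python3 go.py .4482 .106 .1
```

```text
clock: 19.38
tcp_pos: [0.4494, 0.1051, 0.2099]
orientation: [0.0, 0.707, 0.707, 0.0]
wrist_force: [-0.1, -0.1, -0.1]
finger_gap: 0.0853
grip_force: 0.0
units xyz [ 0.02 -0.03  2.75] roll to x=+y: 0.002 tilt [ 0. -0. -1.] t 19.375 gap 0.0852944044923781 F [-0.1 -0.1 -0.1]
```

```bash
python3 -m handwheel '{"deltas":[[1,0,-0.03,0.5,0],[1,0,0,0.6,0],[1,0,0,0.7,0],[1,0,0,0.6,0],[1,0,0,0.3,0],[1,0,0,0,0],[-1,0,0,0,0],[-1,0,0,0,0],[-1,0,0,0,0],[-1,0,0,0,0],[-1,0,0,0,0],[-1,0,0,0,0],[-1,0,0,-0.3,0],[-1,0,0,-0.7,0],[-1,0,0,-0.8,0],[-1,0,0,-0.8,0],[-1,0,0,-0.8,0],[-1,0,0,-0.3,0],[-1,0,0,0,0],[-1,0,0,0,0]]}'
python3 go.py .6022 -.0102 .25
```

```text
clock: 21.88
tcp_pos: [0.4468, 0.1056, 0.2486]
orientation: [-0.001, 0.707, 0.708, -0.001]
wrist_force: [-0.0, -0.9, -1.4]
finger_gap: 0.0383
grip_force: 40.4
units xyz [-2.9   3.88 -0.04] roll to x=+y: 0.007 tilt [-0.002 -0.    -1.   ] t 21.875 gap 0.03832880221012831 F [-0.  -0.9 -1.4]
```

```bash
python3 -m handwheel '{"deltas":[[-1,-0.2,0.2,0,0],[-1,-0.3,0.4,0,0],[-1,-0.4,0.6,0,0],[-1,-0.5,0.7,0,0],[-1,-0.5,0.7,0,0],[-1,-0.5,0.6,0,0],[-1,-0.3,0.4,0,0],[-1,-0.15,0.2,0,0],[-1,-0.05,0.06,0,0],[-1,0,0,0,0],[-1,0,0,0,0]]}'
python3 go.py .6022 -.0102 .111
```

```text
clock: 23.25
tcp_pos: [0.6016, -0.0097, 0.25]
orientation: [-0.0, 0.706, 0.708, -0.0]
wrist_force: [0.4, -0.7, -0.5]
finger_gap: 0.0387
grip_force: 40.4
units xyz [-0.01  0.02  3.48] roll to x=+y: 0.011 tilt [-0.  0. -1.] t 23.25 gap 0.03869786141047407 F [ 0.4 -0.7 -0.5]
```

```bash
python3 -m handwheel '{"deltas":[[-1,0,0,0.4,0],[-1,0,0,0.7,0],[-1,0,0,0.8,0],[-1,0,0,0.7,0],[-1,0,0,0.5,0],[-1,0,0,0.2,0],[-1,0,0,0.17,0],[-1,0,0,0,0],[-1,0,0,0,0],[-1,0,0,0.02,0],[-1,0,0,0,0],[0.2,0,0,0,0],[0.5,0,0,0,0],[1,0,0,0,0],[1,0,0,0,0],[1,0,0,-0.3,0],[1,0,0,-0.6,0],[1,0,0,-0.8,0],[1,0,0,-0.8,0],[1,0,0,-0.8,0]]}'
python3 -m handwheel '{"deltas":[[1,0,0,-0.8,0],[1,0,0,-0.5,0],[1,0,0,0,0],[1,0,0,0,0]]}'
python3 go.py .4035 .2945 .29
python3 - <<'E'
from m import *
c=cam("top");cv2.imwrite("pics/top3.png",c["frame"][:,:,::-1])
E
```

```text
clock: 25.75
tcp_pos: [0.602, -0.0102, 0.2443]
orientation: [0.0, 0.707, 0.708, 0.0]
wrist_force: [0.4, -0.0, 0.4]
finger_gap: 0.0854
grip_force: 0.0
clock: 26.25
tcp_pos: [0.6017, -0.0101, 0.2937]
orientation: [-0.0, 0.707, 0.708, -0.0]
wrist_force: [0.4, 0.5, -0.5]
finger_gap: 0.0856
grip_force: 0.0
units xyz [ 7.62 -4.95  0.1 ] roll to x=+y: 0.007 tilt [-0.001  0.    -1.   ] t 26.25 gap 0.08563177045868606 F [ 0.4  0.5 -0.5]
```

View pics/top3.png

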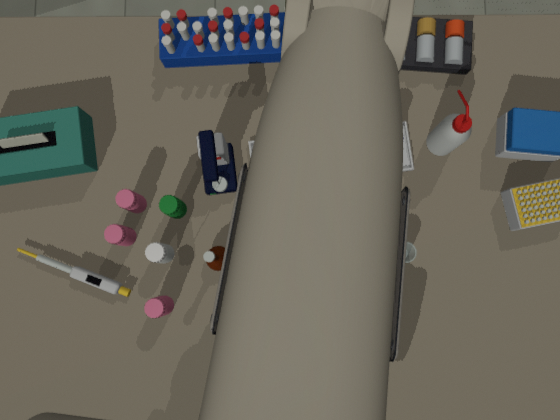

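Arm covers the rack in this view; the white cap (155,252) and the flask (210,257) are unmoved. On to the blank, travelling high over the probe.

```bash
python3 -m handwheel '{"deltas":[[1,0.3,-0.3,0,0],[1,0.5,-0.4,0,0],[1,0.7,-0.5,0,0],[1,0.8,-0.5,0,0],[1,0.8,-0.5,0,0],[1,0.8,-0.5,0,0],[1,0.8,-0.5,0,0],[1,0.8,-0.5,0,0],[1,0.8,-0.5,0,0],[1,0.7,-0.4,0,0],[1,0.4,-0.2,0.1,0],[1,0.2,-0.15,0.4,0],[1,0,0,0.8,0],[1,0,0,0.8,0],[1,0,0,0,0],[1,0,0,0,0]]}'
python3 go.py .4035 .2945 .1
```

```text
clock: 28.3
tcp_pos: [0.4039, 0.2936, 0.2109]
orientation: [0.0, 0.707, 0.707, 0.0]
wrist_force: [0.6, 0.2, 0.7]
finger_gap: 0.0857
grip_force: 0.0
units xyz [ 0.02 -0.01  2.77] roll to x=+y: 0.005 tilt [ 0.  0. -1.] t 28.3 gap 0.08573847147572071 F [0.6 0.2 0.7]
```

```bash
python3 -m handwheel '{"deltas":[[1,0,0,0.5,0],[1,0,0,0.6,0],[1,0,0,0.7,0],[1,0,0,0.6,0],[1,0,0,0.3,0],[1,0,0,0.05,0],[1,0,0,0,0],[-1,0,0,0,0],[-1,0,0,0,0],[-1,0,0,0,0],[-1,0,0,0,0],[-1,0,0,0,0],[-1,0,0,0,0],[-1,0,0,-0.4,0],[-1,0,0,-0.8,0],[-1,0,0,-0.9,0],[-1,0,0,-0.9,0],[-1,0,0,-0.9,0],[-1,0,0,-0.8,0],[-1,0,0,-0.5,0]]}'
python3 go.py .5925 .067 .31
```

```text
clock: 30.8
tcp_pos: [0.4039, 0.2937, 0.3098]
orientation: [0.0, 0.707, 0.708, 0.001]
wrist_force: [1.6, -0.4, -1.4]
finger_gap: 0.0388
grip_force: 40.4
units xyz [-5.67  4.71 -0.  ] roll to x=+y: 0.007 tilt [ 0.002  0.001 -1.   ] t 30.8 gap 0.03883203228730703 F [ 1.6 -0.4 -1.4]
```

```bash
python3 -m handwheel '{"deltas":[[-1,-0.2,0.2,0,0],[-1,-0.4,0.3,0,0],[-1,-0.6,0.5,0,0],[-1,-0.7,0.6,0,0],[-1,-0.7,0.6,0,0],[-1,-0.7,0.6,0,0],[-1,-0.7,0.6,0,0],[-1,-0.7,0.5,0,0],[-1,-0.5,0.4,0,0],[-1,-0.3,0.25,0,0],[-1,-0.17,0.16,0,0],[-1,0,0,0,0],[-1,0,0,0,0]]}'
python3 go.py .5925 .067 .111
```

```text
clock: 32.42
tcp_pos: [0.5919, 0.0678, 0.3084]
orientation: [-0.0, 0.706, 0.708, 0.0]
wrist_force: [0.3, 0.6, -0.3]
finger_gap: 0.0384
grip_force: 40.4
units xyz [-0.02  0.02  4.93] roll to x=+y: 0.013 tilt [-0.  0. -1.] t 32.425 gap 0.03835880865070022 F [ 0.3  0.6 -0.3]
```

```bash
python3 -m handwheel '{"deltas":[[-1,0,0,0.4,0],[-1,0,0,0.8,0],[-1,0,0,0.9,0],[-1,0,0,0.9,0],[-1,0,0,0.8,0],[-1,0,0,0.6,0],[-1,0,0,0.3,0],[-1,0,0,0.18,0],[-1,0,0,0.06,0],[-1,0,0,0.02,0],[-1,0,0,0,0],[-1,0,0,0,0]]}'
python3 go.py .5925 .067 .110
```

```text
clock: 33.92
tcp_pos: [0.5926, 0.0669, 0.1104]
orientation: [0.0, 0.707, 0.707, 0.0]
wrist_force: [-0.4, -0.4, -0.4]
finger_gap: 0.0392
grip_force: 40.4
units xyz [ 0.   -0.    0.01] roll to x=+y: 0.006 tilt [ 0.001 -0.    -1.   ] t 33.925 gap 0.039194674557406835 F [-0.4 -0.4 -0.4]
```

Release, rise, and back off towards the robot's far left so the rack is visible.

```bash
python3 -m handwheel '{"deltas":[[-1,0,0,0.01,0],[0.2,0,0,0,0],[0.5,0,0,0,0],[1,0,0,0,0],[1,0,0,0,0],[1,0,0,-0.3,0],[1,0,0,-0.6,0],[1,0,0,-0.8,0],[1,0,0,-0.8,0],[1,0,0,-0.8,0],[1,0,0,-0.8,0],[1,0,0,-0.7,0],[1,0,0,-0.3,0]]}'
python3 -m handwheel '{"deltas":[[1,-0.4,-0.4,0,0],[1,-0.7,-0.6,0,0],[1,-0.8,-0.6,0,0],[1,-0.8,-0.6,0,0],[1,-0.8,-0.6,0,0],[1,-0.8,-0.6,0,0],[1,-0.8,-0.6,0,0],[1,-0.8,-0.3,0,0],[1,-0.8,-0.2,0,0],[1,-0.8,0,0,0],[1,-0.8,0,0,0],[1,-0.8,0,0,0],[1,-0.5,0,0,0],[1,0,0,0,0],[1,0,0,0,0]]}'
python3 - <<'E'
from m import *
for n in("top","scene"):
    c=cam(n);cv2.imwrite(f"pics/{n}4.png",c["frame"][:,:,::-1])
    for ce,a,P,col in blobs(c,.088,.100,80):
        print(n,ce,a,((P[:,:2].min(0)+P[:,:2].max(0))/2).round(4),P[:,2].mean().round(4),col)
E
```

```text
clock: 35.55
tcp_pos: [0.5929, 0.067, 0.3162]
orientation: [0.001, 0.707, 0.708, 0.001]
wrist_force: [-0.1, -1.2, -0.3]
finger_gap: 0.0854
grip_force: 0.0
clock: 37.42
tcp_pos: [0.4126, -0.3164, 0.3133]
orientation: [-0.001, 0.707, 0.708, 0.0]
wrist_force: [-0.6, 0.0, -0.3]
finger_gap: 0.0854
grip_force: 0.0
top [274.  10.] 86 [0.8862 0.0691] 0.0945 [140.  51.  49.]
top [289.   9.] 84 [0.8879 0.0381] 0.0942 [164. 164. 158.]
top [227.  12.] 82 [0.8819 0.1615] 0.0942 [141.  50.  49.]
top [243.  11.] 84 [0.8834 0.1311] 0.0947 [165. 164. 158.]
top [212.  13.] 84 [0.8794 0.1931] 0.0946 [163. 162. 157.]
top [166.  15.] 88 [0.8755 0.2854] 0.0941 [161. 160. 154.]
top [181.  14.] 83 [0.8759 0.2544] 0.0947 [138.  49.  48.]
top [274.  22.] 81 [0.8588 0.0682] 0.0948 [165. 164. 159.]
top [290.  22.] 86 [0.8605 0.0372] 0.0943 [161. 162. 158.]
top [259.  23.] 81 [0.8574 0.099 ] 0.0945 [138.  46.  47.]
top [212.  26.] 82 [0.8523 0.1908] 0.0945 [138.  46.  46.]
top [228.  25.] 85 [0.8553 0.1608] 0.0942 [161. 161. 156.]
top [166.  28.] 85 [0.8476 0.2841] 0.0948 [137.  48.  50.]
top [181.  27.] 86 [0.8
[... 1845 characters left out ...]
95 [199. 201. 199.]
scene [500. 248.] 127 [0.8834 0.1284] 0.0949 [196. 198. 195.]
scene [478. 255.] 133 [0.8581 0.0969] 0.0948 [172.  40.  44.]
scene [292. 263.] 392 [ 0.6108 -0.0876] 0.0945 [  3.  79. 172.]
scene [457. 261.] 132 [0.8329 0.0641] 0.095 [199. 201. 199.]
scene [496. 262.] 135 [0.8851 0.0981] 0.095 [199. 200. 197.]
scene [474. 269.] 140 [0.8596 0.0664] 0.0949 [197. 199. 196.]
scene [491. 276.] 144 [0.8864 0.0675] 0.0951 [173.  42.  43.]
scene [469. 283.] 146 [0.8614 0.0352] 0.095 [200. 202. 199.]
scene [487. 291.] 151 [0.8881 0.0366] 0.095 [202. 204. 200.]
scene [270. 304.] 484 [ 0.6232 -0.1655] 0.0946 [ 8. 16. 76.]
scene [234. 394.] 107 [ 0.6478 -0.2907] 0.0941 [137. 143. 141.]
```

View pics/scene4.png

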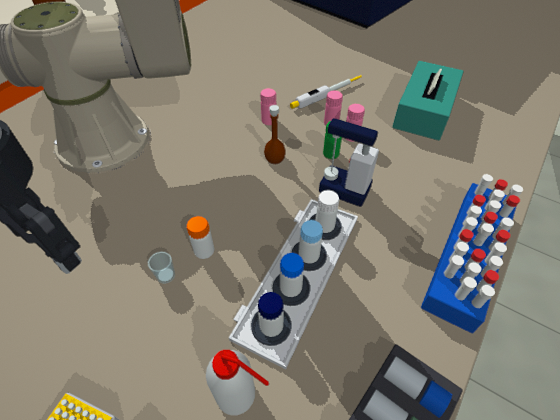

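View pics/top4.png

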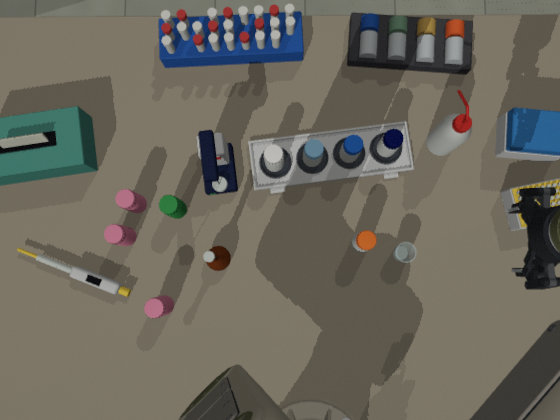

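All four stand upright and seated, with cap tops at 0.094 m and within about 4 mm of the seat centres. In the scene view they run white (329,199), pale (311,229), mid (292,263), navy (270,304) away from the probe. The flask stands where it was at (274,145), and the robot is clear of everything.

```bash
python3 -c "
from workcell import hand_in; print(hand_in())"
```

```text
the job is handed in; nothing more can be done
None
```

The job is handed in: blank, low, mid and high stand upright in seats a to d, starting from the probe end, and the amber flask was not moved; it took about 37 s of the 104 s allowed.

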